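Click the storage tub's lid shut all round

ROBOT

A 7-joint arm with a two-finger parallel gripper is mounted at the origin on the work surface. World frame = base frame: x ahead of the robot, y to its left, z up, the work surface at z = 0. Lengths are in m, angles in rad, forces in N, time in s.
With the tool pointing down it reaches from about 0.35 to 0.9 m from the base axis. Payload 19.9 kg.
Tool frame: the origin (TCP) lies on the centre line of the jaws, within the pads' length; the fingertips stand 14 mm ahead of it and the grasp point (between the pads) lies 5 mm behind it; z points along the fingers, y is the direction in which the jaws open and shut (so a half turn about z gives the same grasp; the last joint's range is limited). The gripper opens to 94 mm and grips with 3 to 60 N. Pads are 16 mm wide; open, the fingers measure 119 mm over their backs; the gripper's body (75 mm by 177 mm) begins 78 mm behind the grasp point.
Start: joints at [-1.153, 0.417, -0.01, 1.614, 0.005, 1.111, -0.053], TCP at [0.277, 0.56, 0.219] pointing down, gripper open.
Joint ranges: [-2.81, 2.81], [-0.39, 2.02], [-1.27, 1.25], [0.06, 2.57], [-1.19, 4.33], [0.19, 2], [-2.82, 2.82]. Speed limits (rad/s): [1.89, 1.89, 2.39, 2.39, 3.01, 3.01, 3.01].

INTERFACE

Orientations are given as a unit quaternion [w, x, y, z].
In Python, from workcell import arm gives the robot as it stands.
- The arm moves only by the tool arm_command, never from a script. Its argument "deltas" is a list of rows, each an object with "fingers": the finger opening in mm, from 0 to 94; "offset": the shift along the tool's x, y, z in mm, a list of three; "dr": the turn, a rotation vector about the tool's x, y, z in rad, a list of three. A call has 1 to 20 rows; each row shifts and turns the pose as measured when the row begins, along the tool's axes as they then stand; what a row does not reach is not made up. A row lasts 1/8 s, in which the tool goes at most 62.5 mm and 10.7 degrees, less where a joint would pass 70% of its speed; a pose out of reach is approached as far as the arm can. A call is refused whole if a number of a shift passes 62.5 or a number of a turn 0.188, either way. A call with a gripper value outside its range is refused whole. The fingers move at their own pace and stop on an object; "force" is the grip in N (left out, the last holds). Time passes only in rows, so rows that do not move let the fingers close. It gives the time, the measured TCP pose, the force and the opening at its end, in the units of the state.
- arm.get_state(): the state, without advancing time (a new reading comes with each control period).
- arm.read_camera(name): name is "scene" or "top"; returns the picture (480x640x3 uint8, red, green, blue); there is no depth.
- arm.camera_model(name): a dict with "vfov" (degrees; the focal length in pixels is half the picture's height over the tangent of half this angle, whatever the lens; pixels are square), "cx", "cy" (the principal point, pixels), "xyz" and "rotation" of the camera in the world. Camera axes: x right, y up, looking along -z (the intrinsics and any distortion apply to the point x, -y, -z); pixel columns grow to the right and rows downward; lengths in m; the calibration is good to about 2 mm. A picture is of the moment at which its call begins. camera_model takes no time and is no camera call.
- arm.hand_in(): hands the job in, once; it reports no verdict.
The state is a dict: "clock": time; "qpos": joint angles; "joint_velocities": joint speeds; "effort": joint torques, N m; "tool_pos": TCP position; "eef_rot": TCP orientation; "force": force on the tool from outside, world axes, zero at the start; "wrist_torque": the same for the moment, N m; "opening": finger opening in m.
Only numpy, scipy, OpenCV 4.12 (cv2) and the standard library are available. Lean on these libraries where they do the work, as an engineer would, in place of code of your own. Each camera call takes 0.05 s, during which the arm holds its last target.

TASK

The lid is on the white storage tub but its rim is not closed: press down the four hinged rim sections, one section at a time, until each clicks shut and lies flush all the way round. Just press with the fingers: do not lift or tip the tub or shove it out of place, and leave the jars and other things around it alone. Finish with the hand clear of everything.

Things in the scene. Friction and masses are not known exactly. Their poses are not given: they have to be found in the camera images.
- tub: Loose white storage tub with its grey lid on, 210 x 160 mm over the lid, 92 mm tall, 0.9 to 1.5 kg. Origin: centre of the underside; x along the long side, y along the short, z up. The lid's middle panel (146 x 96 mm, top 89 mm up) and four 32 mm square corners (top 92 mm up) are rigid; between the corners lie four hinged rim sections, open like shallow flaps at the start.
- rim_a (a joint): Opening angle (rad) of the rim section on the tub's +x side. 0 = shut, flush with the corners; it starts open at 0.36 to 0.41, its outer edge 12 mm proud. Pressed down on its ribbed outer part it resists with up to about 10 N (more nearer the hinge), then at about 0.13 snaps over its catch, closes by itself to a hard stop at 0 and stays shut.
- rim_a_press (a point): Point on top of the +x side rim section (a short side; 92 mm long, 32 mm wide), on its ribs, half-way along, 22 mm out from its hinge line and 10 mm in from the outer edge. The hinge line is 90 mm above the table. The point moves with the section: 92 mm above the table when shut, about 100 mm when open.
- rim_b (a joint): Opening angle (rad) of the rim section on the tub's +y side. 0 = shut, flush with the corners; it starts open at 0.36 to 0.41, its outer edge 12 mm proud. Pressed down on its ribbed outer part it resists with up to about 10 N (more nearer the hinge), then at about 0.13 snaps over its catch, closes by itself to a hard stop at 0 and stays shut.
- rim_b_press (a point): Point on top of the +y side rim section (a long side; 142 mm long, 32 mm wide), on its ribs, half-way along, 22 mm out from its hinge line and 10 mm in from the outer edge. The hinge line is 90 mm above the table. The point moves with the section: 92 mm above the table when shut, about 100 mm when open.
- rim_c (a joint): Opening angle (rad) of the rim section on the tub's -x side. 0 = shut, flush with the corners; it starts open at 0.36 to 0.41, its outer edge 12 mm proud. Pressed down on its ribbed outer part it resists with up to about 10 N (more nearer the hinge), then at about 0.13 snaps over its catch, closes by itself to a hard stop at 0 and stays shut.
- rim_c_press (a point): Point on top of the -x side rim section (a short side; 92 mm long, 32 mm wide), on its ribs, half-way along, 22 mm out from its hinge line and 10 mm in from the outer edge. The hinge line is 90 mm above the table. The point moves with the section: 92 mm above the table when shut, about 100 mm when open.
- rim_d (a joint): Opening angle (rad) of the rim section on the tub's -y side. 0 = shut, flush with the corners; it starts open at 0.36 to 0.41, its outer edge 12 mm proud. Pressed down on its ribbed outer part it resists with up to about 10 N (more nearer the hinge), then at about 0.13 snaps over its catch, closes by itself to a hard stop at 0 and stays shut.
- rim_d_press (a point): Point on top of the -y side rim section (a long side; 142 mm long, 32 mm wide), on its ribs, half-way along, 22 mm out from its hinge line and 10 mm in from the outer edge. The hinge line is 90 mm above the table. The point moves with the section: 92 mm above the table when shut, about 100 mm when open.
- jar_tall: Loose bystander, to be left alone: glass jar with a steel cap, 68 mm across, 115 mm tall. Origin: centre of the underside.
- jar_low: Loose bystander, to be left alone: glass jar with a white cap, 76 mm across, 85 mm tall. Origin: centre of the underside.
- tape_roll: Loose bystander, to be left alone: roll of clear packing tape lying flat, 84 mm across, 48 mm tall. Origin: centre of the underside.
- carton: Loose bystander, to be left alone: small cardboard carton, 65 x 90 mm, 55 mm tall. Origin: centre of the underside.
- spray_can: Loose bystander, to be left alone: spray can, 62 mm across, 190 mm tall. Origin: centre of the underside.
- steel_bowl: Loose bystander, to be left alone: steel bowl, 150 mm across, 60 mm tall. Origin: centre of the underside.
- scoop: Loose bystander, to be left alone: long-handled spoon lying on the table, about 200 mm long, its origin about mid-length.
- crate_block: Loose bystander, to be left alone: flat cardboard box, 120 x 80 mm, 40 mm tall. Origin: centre of the underside.

How it is judged:
By the outcome, as a careful person would: the job done as asked, in the order asked, and still so for the second after the job is handed in, with the robot touching nothing.
It also fails if it takes over 42 s, if anything falls off the work surface, if the arm or the gripper's body presses on something with over 40 N, if the wrist force passes 120 N, or if a joint passes its speed limit or range.

## Working session

There is one attempt and no reset: what is moved stays moved. The work goes in short steps, Python scripts to look and compute and a tool call to move; the robot and the scene stay as the last step left them, time stands still between calls to the robot, and variables do not carry over. Pictures are saved under pics/ and viewed, and the job is handed in when it is done.

Besides the shell and the picture viewer there is one more tool, called after "Request:" by a JSON object that holds its "api" and its "payload". arm_command: Moves the arm, as the interface text tells. Its arguments: {"type":"object","properties":{"deltas":{"type":"array","items":{"type":"object","properties":{"fingers":{"type":"number"},"offset":{"type":"array","items":{"type":"number"}},"dr":{"type":"array","items":{"type":"number"}}}}},"force":{"type":"number"}},"required":["deltas"]}

```bash
mkdir -p pics; ls; python3 - <<'E'
from workcell import arm
import cv2
for n in("scene","top"):
    im=arm.read_camera(n); cv2.imwrite(f"pics/{n}0.png",im[:,:,::-1]); print(n,arm.camera_model(n))
print(arm.get_state())
E
```

```text
pics
scene {'vfov': 54.359248871946164, 'cx': 326.80693362955714, 'cy': 247.45265445803344, 'xyz': array([ 0.90520628, -0.64058031,  0.95991801]), 'rotation': array([0.91399367, 0.33361935, 0.08378959, 0.2151581 ])}
top {'vfov': 43.714247378678195, 'cx': 322.11184822182724, 'cy': 247.69990285475095, 'xyz': array([0.38261068, 0.02199547, 1.47500675]), 'rotation': array([ 0.70890455,  0.04212999, -0.04011429, -0.70290131])}
{'clock': 0.1, 'qpos': array([-1.15250922,  0.41788862, -0.01028085,  1.61406483,  0.00467884,
        1.11068512, -0.05299641]), 'joint_velocities': array([ 1.45584134e-03, -2.59661816e-03, -1.07590719e-03, -5.13818095e-04,
        4.90277428e-05,  4.05839892e-04, -7.66997847e-04]), 'effort': array([ 7.62908930e-04, -8.52573824e+01,  6.39398228e-01, -4.26698291e+01,
       -4.89771646e-02,  1.63589744e-02, -1.24120277e-05]), 'tool_pos': array([0.27723169, 0.55982072, 0.2189246 ]), 'eef_rot': array([-8.11216336e-05,  2.27882750e-01,  9.73688447e-01, -5.04593441e-04]), 'force': array([ 0.07624578, -0.11703555,  0.17039837]), 'wrist_torque': array([-0.00532525,  0.00333572, -0.03211463]), 'opening': 0.09427532225297557}
```

View pics/scene0.png

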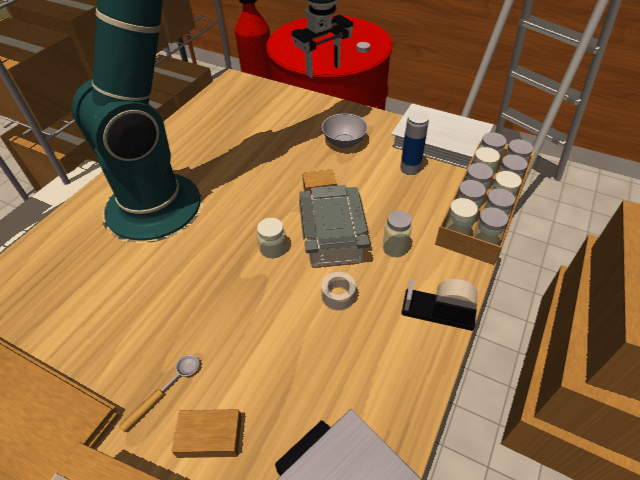

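View pics/top0.png

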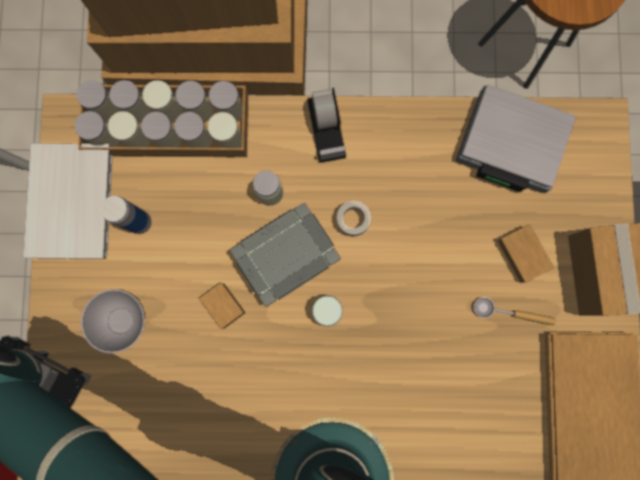

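The top view shows the grey lid at about (285,253) px, with its long axis tilted. The tall jar is at (266,187), the tape roll at (352,218), the low jar at (326,311) and the carton at (221,305). Next I'll zoom in and measure.

```bash
cat > h.py <<'E'
import numpy as np, cv2
from workcell import arm
from scipy.spatial.transform import Rotation as R
def rot(q): return R.from_quat([q[1],q[2],q[3],q[0]])
def ray(cam,uv,z):
    m=arm.camera_model(cam); f=240/np.tan(np.radians(m['vfov'])/2)
    d=rot(m['rotation']).apply([(uv[0]-m['cx'])/f,-(uv[1]-m['cy'])/f,-1]); o=m['xyz']
    return o+d*(z-o[2])/d[2]
def proj(cam,p):
    m=arm.camera_model(cam); f=240/np.tan(np.radians(m['vfov'])/2)
    c=rot(m['rotation']).inv().apply(np.array(p)-m['xyz']); return np.array([m['cx']+f*c[0]/-c[2], m['cy']-f*c[1]/-c[2]])
E
python3 - <<'E'
from h import *
t=cv2.imread("pics/top0.png"); s=cv2.imread("pics/scene0.png")
cv2.imwrite("pics/tz.png",cv2.resize(t[190:320,210:380],None,fx=4.6,fy=4.6,interpolation=cv2.INTER_CUBIC))
cv2.imwrite("pics/sz.png",cv2.resize(s[165:285,250:420],None,fx=4.6,fy=4.6,interpolation=cv2.INTER_CUBIC))
print(proj("top",[0,0,0]),proj("scene",[0,0,0]))
st=arm.get_state(); print(proj("top",st['tool_pos']),proj("scene",st['tool_pos']))
for n,uv,z in [("tall",(266,185),.115),("tape",(352,218),.048),("low",(326,311),.085),("carton",(221,303),.055),("lid",(285,253),.092)]: print(n,ray("top",uv,z).round(3))
E
```

```text
[331.44442958 479.97630351] [152.09113172 205.089841  ]
[ 63.00529732 366.69851443] [322.05058223  67.30414637]
tall [0.687 0.158 0.115]
tape [ 0.622 -0.045  0.048]
low [0.398 0.016 0.085]
carton [0.415 0.265 0.055]
lid [0.531 0.113 0.092]
```

View pics/tz.png

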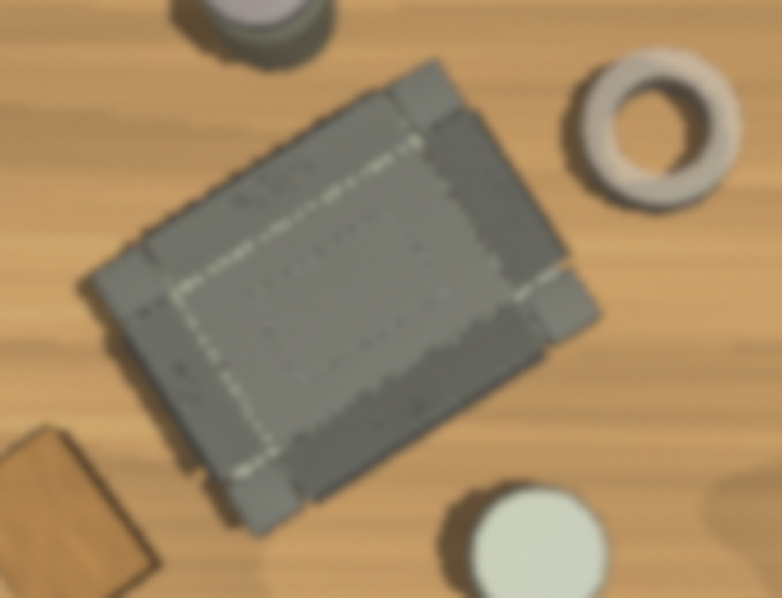

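View pics/sz.png

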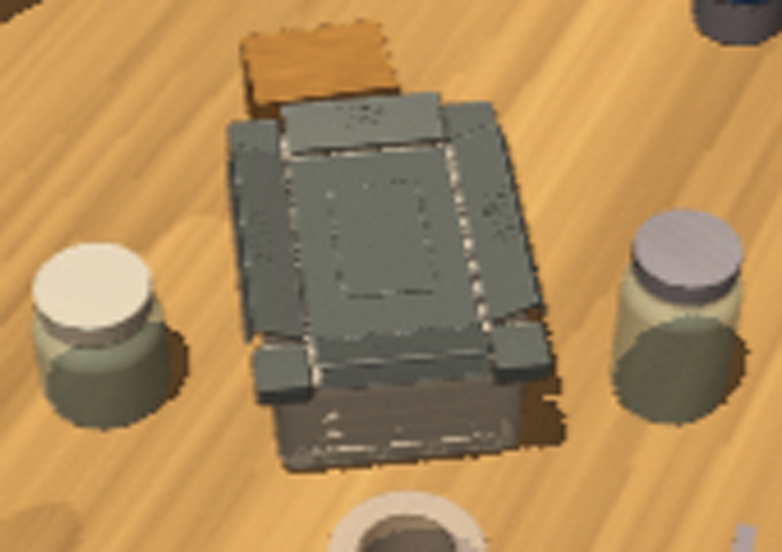

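The zooms show all four flaps open. The outer corners of the lid in the top zoom are at (437,58), (602,314), (260,537) and (80,285).

```bash
python3 - <<'E'
from h import *
c=np.array([ray("top",((X+.5)/4.6-.5+210,(Y+.5)/4.6-.5+190),.092) for X,Y in [(437,58),(602,314),(260,537),(80,285)]])
print(c.round(4)); print([np.linalg.norm(c[i]-c[(i+1)%4]).round(4) for i in range(4)])
ctr=c.mean(0); lx=(c[0]-c[3])+(c[1]-c[2]); yaw=np.arctan2(lx[1],lx[0]); print(ctr,yaw,np.degrees(yaw))
# cross check in scene: near corners sz (255,403)->bottom; top-corner pixel checks
e=np.array([np.cos(yaw),np.sin(yaw),0]); n=np.array([-e[1],e[0],0])
for sx in(1,-1):
  for sy in(1,-1):
    p=ctr+sx*.105*e+sy*.08*n; q=proj("scene",p); print(sx,sy,p.round(3),"sz",((q-[250,165])*4.6).round())
for nm,v in [("+e",e*.095),("-e",-e*.095),("+n",n*.07),("-n",-n*.07)]:
    print(nm,(ctr+v).round(4))
print("tool",rot(arm.get_state()['eef_rot']).as_matrix().round(3))
E
```

```text
[[ 0.6515  0.0687  0.092 ]
 [ 0.5209 -0.0162  0.092 ]
 [ 0.4073  0.1543  0.092 ]
 [ 0.5334  0.2478  0.092 ]]
[np.float64(0.1558), np.float64(0.2049), np.float64(0.157), np.float64(0.2146)]
[0.52824695 0.11364784 0.092     ] -0.985727405518446 -56.47802008658757
1 1 [0.653 0.07  0.092] sz [545. 358.]
1 -1 [ 0.52  -0.018  0.092] sz [246. 387.]
-1 1 [0.537 0.245 0.092] sz [483.  93.]
-1 -1 [0.404 0.157 0.092] sz [215. 117.]
+e [0.5807 0.0344 0.092 ]
-e [0.4758 0.1928 0.092 ]
+n [0.5866 0.1523 0.092 ]
-n [0.4699 0.075  0.092 ]
tool [[-0.896  0.444 -0.   ]
 [ 0.444  0.896 -0.001]
 [-0.    -0.001 -1.   ]]
```

Measured sides are 0.205–0.215 m and 0.156 m, against the true 0.210 and 0.160 m, and the scene view agrees to about 2 mm. First I'll close the fingers, turn them to line up with the tub, and move over the far short side.

Request:
{"api": "arm_command", "payload": {"deltas": [{"fingers": 0,"offset": [0,0,0],"dr": [0,0,0.175]},{"fingers": 0,"offset": [0,0,0],"dr": [0,0,0.175]},{"fingers": 0,"offset": [0,0,0],"dr": [0,0,0.175]},{"fingers": 0,"offset": [-38,-3.4,0],"dr": [0,0,0]},{"fingers": 0,"offset": [-38,-3.4,0],"dr": [0,0,0]},{"fingers": 0,"offset": [-38,-3.4,0],"dr": [0,0,0]},{"fingers": 0,"offset": [-38,-3.4,0],"dr": [0,0,0]},{"fingers": 0,"offset": [-38,-3.4,0],"dr": [0,0,0]},{"fingers": 0,"offset": [-38,-3.4,0],"dr": [0,0,0]},{"fingers": 0,"offset": [-38,-3.4,0],"dr": [0,0,0]},{"fingers": 0,"offset": [-38,-3.4,0],"dr": [0,0,0]}], "force": 20}}

```text
clock: 1.48
tool_pos: [0.4193, 0.2812, 0.2161]
eef_rot: [-0.0, 0.479, 0.878, -0.004]
force: [0.6, 1.0, 0.6]
opening: 0.0006
```

```bash
cat >> h.py <<'E'
C=np.array([.5282,.1136]);YAW=-.9857
def rep():
    s=arm.get_state(); M=rot(s['eef_rot']).as_matrix(); p=s['tool_pos']
    e=np.array([np.cos(YAW),np.sin(YAW)]); n=np.array([-e[1],e[0]]); d=p[:2]-C
    print("t",round(s['clock'],2),"tub e,n mm",(1e3*np.array([d@e,d@n])).round(1),"tip z",(p[2]*1e3-14).round(1),"open",s['opening'],"F",s['force'].round(1))
    for nm,t in dict(pe=.095*e,me=-.095*e,pn=.07*n,mn=-.07*n).items():
        g=C+t-p[:2]; print(nm,"offset",(1e3*M.T@[g[0],g[1],0]).round(1))
    print("xaxis err deg",np.degrees(np.arctan2(M[1,0],M[0,0])-YAW-np.pi).round(2),"z",M[:,2].round(3))
E
python3 -c "from h import *;rep()"
```

```text
t 1.48 tub e,n mm [-199.9    1.8] tip z 202.1 open 0.0006474145927847405 F [0.6 1.  0.6]
pe offset [-294.9    2.     0.8]
me offset [-104.9   -0.4    0.3]
pn offset [-1.99e+02  7.08e+01  1.00e-01]
mn offset [-200.8  -69.2    1. ]
xaxis err deg -0.73 z [-0.004 -0.006 -1.   ]
```

Request:
{"api": "arm_command", "payload": {"deltas": [{"fingers": 0,"offset": [-35,0,0],"dr": [0,0,0]},{"fingers": 0,"offset": [-35,0,0],"dr": [0,0,0]},{"fingers": 0,"offset": [-35,0,0],"dr": [0,0,0]},{"fingers": 0,"offset": [0,0,25],"dr": [0,0,0]},{"fingers": 0,"offset": [0,0,25],"dr": [0,0,0]},{"fingers": 0,"offset": [0,0,25],"dr": [0,0,0]},{"fingers": 0,"offset": [0,0,0],"dr": [0,0,0]}]}}

```text
clock: 2.35
tool_pos: [0.478, 0.1856, 0.1389]
eef_rot: [-0.001, 0.481, 0.877, -0.004]
force: [0.3, 0.5, 0.4]
opening: 0.0002
```

```bash
python3 - <<'E'
from h import *
rep()
for n in("scene","top"):
    im=arm.read_camera(n)[:,:,::-1]; a=im[165:285,250:420] if n=="scene" else im[190:320,210:380]
    cv2.imwrite(f"pics/{n}1.png",cv2.resize(a,None,fx=4.6,fy=4.6,interpolation=cv2.INTER_CUBIC))
E
```

```text
t 2.35 tub e,n mm [-87.7  -2.1] tip z 124.9 open 0.00023382397148454952 F [0.3 0.5 0.4]
pe offset [-182.7    5.4    0.5]
me offset [ 7.3  2.  -0. ]
pn offset [-86.4  73.7  -0.3]
mn offset [-88.9 -66.3   0.8]
xaxis err deg -1.02 z [-0.005 -0.007 -1.   ]
```

View pics/scene1.png

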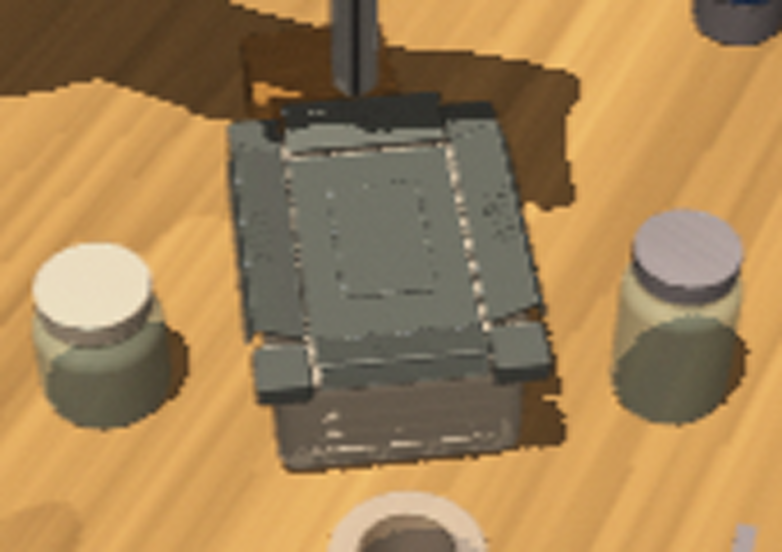

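View pics/top1.png

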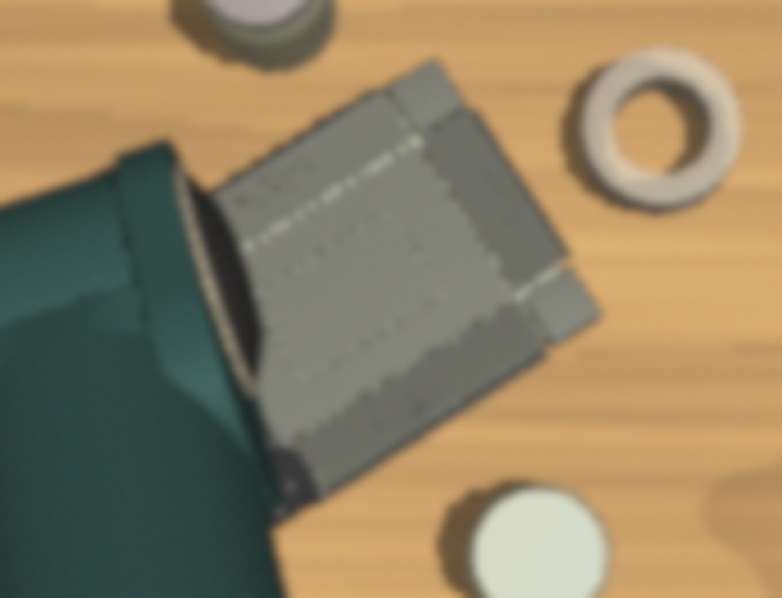

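The tip is over the far short flap at about (355,93) in the scene zoom. I'll shift 7 mm outward, press down in small steps, then lift.

Request:
{"api": "arm_command", "payload": {"deltas": [{"fingers": 0,"offset": [7,2,10],"dr": [0,0,0.018]},{"fingers": 0,"offset": [0,0,8],"dr": [0,0,0]},{"fingers": 0,"offset": [0,0,4],"dr": [0,0,0]},{"fingers": 0,"offset": [0,0,3],"dr": [0,0,0]},{"fingers": 0,"offset": [0,0,3],"dr": [0,0,0]}]}}

```text
clock: 3.08
tool_pos: [0.4774, 0.1953, 0.1133]
eef_rot: [0.001, 0.489, 0.872, -0.001]
force: [-4.3, 2.8, 8.6]
opening: 0.0005
```

```bash
python3 -c "from h import *;rep()"
```

```text
t 3.08 tub e,n mm [-96.2   2.7] tip z 99.3 open 0.000502435531698355 F [-4.3  2.8  8.6]
pe offset [-191.1    4.1    0.4]
me offset [-1.3 -2.7  0. ]
pn offset [-93.7  70.7   0.1]
mn offset [-98.7 -69.3   0.3]
xaxis err deg -2.05 z [-0.    -0.002 -1.   ]
```

Request:
{"api": "arm_command", "payload": {"deltas": [{"fingers": 0,"offset": [0,0,3],"dr": [0,0,0]},{"fingers": 0,"offset": [0,0,3],"dr": [0,0,0]}]}}

```text
clock: 3.32
tool_pos: [0.4774, 0.1955, 0.1073]
eef_rot: [0.0, 0.489, 0.872, -0.001]
force: [0.1, 0.4, -0.9]
opening: 0.0004
```

```bash
python3 -c "from h import *;rep()"
```

```text
t 3.33 tub e,n mm [-96.4   2.9] tip z 93.3 open 0.0003896718821777143 F [ 0.1  0.4 -0.9]
pe offset [-191.3    3.9    0.3]
me offset [-1.5 -2.8  0. ]
pn offset [-93.9  70.5   0.1]
mn offset [-98.9 -69.4   0.2]
xaxis err deg -2.03 z [-0.    -0.002 -1.   ]
```

The force rose to about 9 N and then dropped to zero at a tip height of 93 mm, so the flap has snapped shut. I'll lift and go to the +n long side, which faces the tall jar.

Request:
{"api": "arm_command", "payload": {"deltas": [{"fingers": 0,"offset": [0,0,-16],"dr": [0,0,0]},{"fingers": 0,"offset": [0,0,-20],"dr": [0,0,-0.035]},{"fingers": 0,"offset": [-24,18,0],"dr": [0,0,0]},{"fingers": 0,"offset": [-24,18,0],"dr": [0,0,0]},{"fingers": 0,"offset": [-24,18,0],"dr": [0,0,0]},{"fingers": 0,"offset": [-18,14,0],"dr": [0,0,0]},{"fingers": 0,"offset": [0,0,0],"dr": [0,0,0]}]}}

```text
clock: 4.2
tool_pos: [0.5886, 0.1563, 0.1522]
eef_rot: [0.003, 0.473, 0.881, 0.001]
force: [0.2, 0.6, 0.4]
opening: 0.0002
```

```bash
python3 - <<'E'
from h import *
rep()
for n in("scene","top"):
    im=arm.read_camera(n)[:,:,::-1]; a=im[165:285,250:420] if n=="scene" else im[190:320,210:380]
    cv2.imwrite(f"pics/{n}2.png",cv2.resize(a,None,fx=4.6,fy=4.6,interpolation=cv2.INTER_CUBIC))
E
```

```text
t 4.2 tub e,n mm [-2.3 73.9] tip z 138.2 open 0.00015433478392628131 F [0.2 0.6 0.4]
pe offset [-97.2 -74.    0.1]
me offset [ 92.8 -73.9  -0.6]
pn offset [-2.3 -3.9 -0. ]
mn offset [  -2.2 -143.9   -0.5]
xaxis err deg 0.02 z [ 0.005 -0.001 -1.   ]
```

View pics/scene2.png

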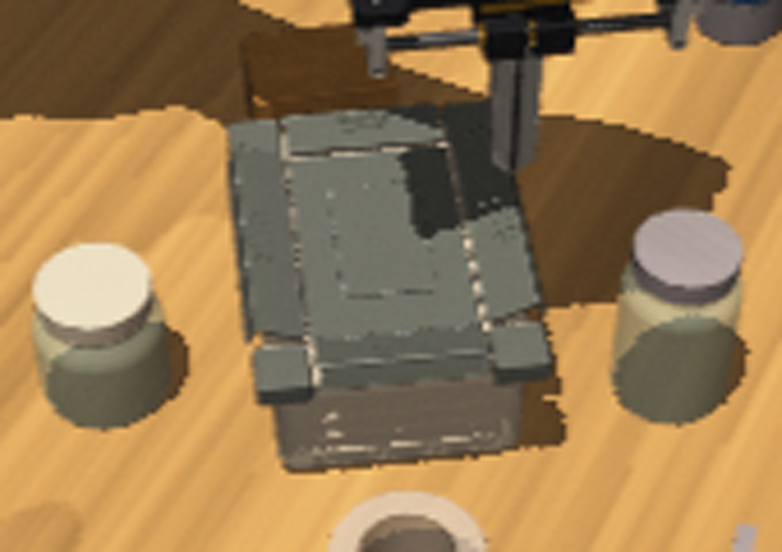

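The far flap is now flush with its corners (its edge ran from y≈95 to about y≈112 in the zoom), and the tub hasn't moved. The tip is over the +n flap at (515,165).

Request:
{"api": "arm_command", "payload": {"deltas": [{"fingers": 0,"offset": [-2,-4,16],"dr": [0,0,0]},{"fingers": 0,"offset": [0,0,12],"dr": [0,0,0]},{"fingers": 0,"offset": [0,0,4],"dr": [0,0,0]},{"fingers": 0,"offset": [0,0,3],"dr": [0,0,0]},{"fingers": 0,"offset": [0,0,3],"dr": [0,0,0]}]}}

```text
clock: 4.92
tool_pos: [0.584, 0.1547, 0.1123]
eef_rot: [0.002, 0.472, 0.882, 0.001]
force: [2.1, 1.7, 10.1]
opening: 0.0001
```

```bash
python3 -c "from h import *;rep()"
```

```text
t 4.92 tub e,n mm [-3.5 69.2] tip z 98.3 open 0.00013021921320822234 F [ 2.1  1.7 10.1]
pe offset [-98.2 -69.6  -0.1]
me offset [ 91.8 -68.9  -0.5]
pn offset [-3.5  0.8  0. ]
mn offset [  -3.  -139.2   -0.6]
xaxis err deg 0.21 z [ 0.005  0.    -1.   ]
```

Request:
{"api": "arm_command", "payload": {"deltas": [{"fingers": 0,"offset": [0,0,3],"dr": [0,0,0]},{"fingers": 0,"offset": [0,0,2.5],"dr": [0,0,0]}]}}

```text
clock: 5.18
tool_pos: [0.5849, 0.1553, 0.1075]
eef_rot: [0.003, 0.471, 0.882, 0.002]
force: [-0.4, -0.3, 0.1]
opening: 0.0007
```

```bash
python3 -c "from h import *;rep()"
```

```text
t 5.17 tub e,n mm [-3.5 70.3] tip z 93.5 open 0.0007081192744675006 F [-0.4 -0.3  0.1]
pe offset [-98.2 -70.7  -0.2]
me offset [ 91.8 -69.9  -0.7]
pn offset [-3.5 -0.3  0. ]
mn offset [  -2.9 -140.3   -0.9]
xaxis err deg 0.22 z [ 0.007  0.001 -1.   ]
```

That one snapped at 93.5 mm with the force back to zero. Next is the near short side, by the tape.

Request:
{"api": "arm_command", "payload": {"deltas": [{"fingers": 0,"offset": [0,0,-16],"dr": [0,0,0]},{"fingers": 0,"offset": [0,0,-18],"dr": [0,0,0]},{"fingers": 0,"offset": [-24,-17,0],"dr": [0,0,0]},{"fingers": 0,"offset": [-24,-17,0],"dr": [0,0,0]},{"fingers": 0,"offset": [-24,-17,0],"dr": [0,0,0]},{"fingers": 0,"offset": [-22,-17,0],"dr": [0,0,0]},{"fingers": 0,"offset": [0,0,0],"dr": [0,0,0]}]}}

```text
clock: 6.05
tool_pos: [0.5819, 0.0363, 0.1512]
eef_rot: [0.005, 0.471, 0.882, 0.004]
force: [0.5, 0.2, 0.1]
opening: 0.0005
```

```bash
python3 - <<'E'
from h import *
rep()
for n in("scene","top"):
    im=arm.read_camera(n)[:,:,::-1]; a=im[165:285,250:420] if n=="scene" else im[190:320,210:380]
    cv2.imwrite(f"pics/{n}3.png",cv2.resize(a,None,fx=4.6,fy=4.6,interpolation=cv2.INTER_CUBIC))
E
```

```text
t 6.05 tub e,n mm [94.1  2.1] tip z 137.2 open 0.0004814162652601822 F [0.5 0.2 0.1]
pe offset [-0.9 -2.1 -0. ]
me offset [189.1  -1.2  -1. ]
pn offset [93.8 68.3  0.4]
mn offset [ 94.5 -71.7  -1.4]
xaxis err deg 0.26 z [ 0.013  0.003 -1.   ]
```

View pics/scene3.png

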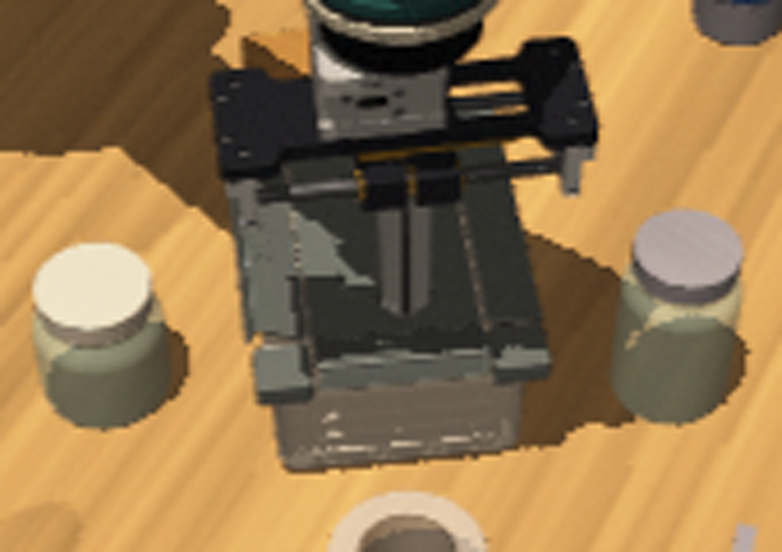

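The tip is above the near short flap at (405,310), which is still open. The right-hand flap lies flush and the jars haven't moved. I'll press this one.

Request:
{"api": "arm_command", "payload": {"deltas": [{"fingers": 0,"offset": [-1,-2,16],"dr": [0,0,0]},{"fingers": 0,"offset": [0,0,12],"dr": [0,0,0]},{"fingers": 0,"offset": [0,0,4],"dr": [0,0,0]},{"fingers": 0,"offset": [0,0,3],"dr": [0,0,0]},{"fingers": 0,"offset": [0,0,3],"dr": [0,0,0]}]}}

```text
clock: 6.78
tool_pos: [0.5821, 0.0388, 0.1108]
eef_rot: [0.005, 0.468, 0.883, 0.005]
force: [-0.2, -2.9, 4.6]
opening: 0.0001
```

```bash
python3 -c "from h import *;rep()"
```

```text
t 6.78 tub e,n mm [92.1  3.6] tip z 96.8 open 0.00010029811055034695 F [-0.2 -2.9  4.6]
pe offset [-2.8 -3.7 -0. ]
me offset [187.2  -1.7  -1. ]
pn offset [91.4 67.3  0.5]
mn offset [ 92.9 -72.7  -1.5]
xaxis err deg 0.6 z [ 0.014  0.003 -1.   ]
```

Request:
{"api": "arm_command", "payload": {"deltas": [{"fingers": 0,"offset": [0,0,2],"dr": [0,0,0]},{"fingers": 0,"offset": [0,0,2],"dr": [0,0,0]}]}}

```text
clock: 7.02
tool_pos: [0.5822, 0.039, 0.1065]
eef_rot: [0.005, 0.468, 0.883, 0.005]
force: [0.7, -0.6, -0.3]
opening: 0.0004
```

```bash
python3 -c "from h import *;rep()"
```

```text
t 7.03 tub e,n mm [92.1  3.8] tip z 92.5 open 0.0004178437450382986 F [ 0.7 -0.6 -0.3]
pe offset [-2.9 -3.8 -0. ]
me offset [187.1  -1.8  -1. ]
pn offset [91.3 67.2  0.5]
mn offset [ 92.8 -72.8  -1.5]
xaxis err deg 0.6 z [ 0.014  0.004 -1.   ]
```

The near flap has snapped. The last one is the −n side, by the low jar.

Request:
{"api": "arm_command", "payload": {"deltas": [{"fingers": 0,"offset": [0,0,-16],"dr": [0,0,0]},{"fingers": 0,"offset": [0,0,-18],"dr": [0,0,0]},{"fingers": 0,"offset": [24,-18,0],"dr": [0,0,0]},{"fingers": 0,"offset": [24,-18,0],"dr": [0,0,0]},{"fingers": 0,"offset": [24,-18,0],"dr": [0,0,0]},{"fingers": 0,"offset": [20,-17,0],"dr": [0,0,0]},{"fingers": 0,"offset": [0,0,0],"dr": [0,0,0]}]}}

```text
clock: 7.9
tool_pos: [0.4703, 0.0766, 0.1479]
eef_rot: [0.008, 0.468, 0.883, 0.008]
force: [0.9, -0.1, 0.8]
opening: 0.0007
```

```bash
python3 - <<'E'
from h import *
rep()
for n in("scene","top"):
    im=arm.read_camera(n)[:,:,::-1]; a=im[165:285,250:420] if n=="scene" else im[190:320,210:380]
    cv2.imwrite(f"pics/{n}4.png",cv2.resize(a,None,fx=4.6,fy=4.6,interpolation=cv2.INTER_CUBIC))
E
```

```text
t 7.9 tub e,n mm [ -1.1 -68.7] tip z 133.9 open 0.0007056577113823371 F [ 0.9 -0.1  0.8]
pe offset [-96.8  67.6   2. ]
me offset [93.2 69.7  0.8]
pn offset [ -2.6 138.6   2.9]
mn offset [-1.1 -1.3 -0. ]
xaxis err deg 0.6 z [ 0.021  0.006 -1.   ]
```

View pics/scene4.png

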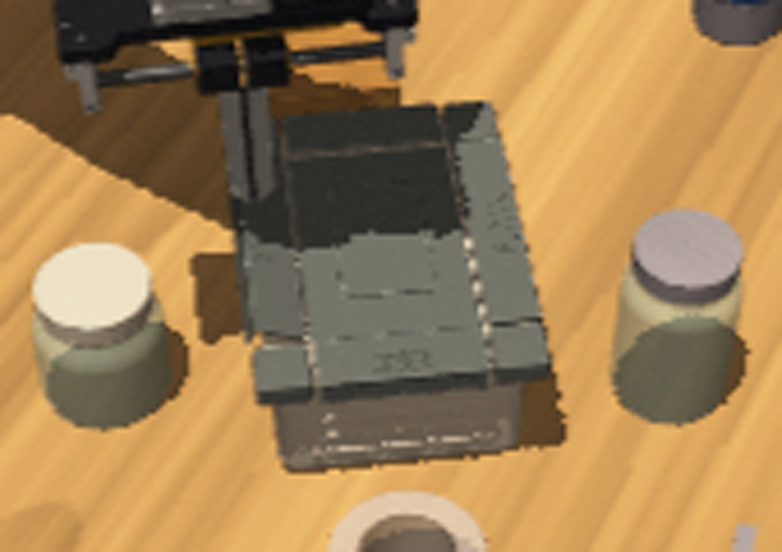

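Three flaps are flush and only the left one is open, with the tip above it at (255,195). The tip is 4 mm lower than on the earlier approaches, so the descent is shorter.

Request:
{"api": "arm_command", "payload": {"deltas": [{"fingers": 0,"offset": [-1,-1,14],"dr": [0,0,0]},{"fingers": 0,"offset": [0,0,10],"dr": [0,0,0]},{"fingers": 0,"offset": [0,0,4],"dr": [0,0,0]},{"fingers": 0,"offset": [0,0,3],"dr": [0,0,0]},{"fingers": 0,"offset": [0,0,3],"dr": [0,0,0]}]}}

```text
clock: 8.62
tool_pos: [0.474, 0.0737, 0.1115]
eef_rot: [0.008, 0.47, 0.883, 0.007]
force: [-3.5, -0.3, 9.5]
opening: 0.0002
```

```bash
python3 -c "from h import *;rep()"
```

```text
t 8.62 tub e,n mm [  3.3 -67.2] tip z 97.5 open 0.0001956632317078461 F [-3.5 -0.3  9.5]
pe offset [-92.2  66.5   2.1]
me offset [97.8 68.   0.6]
pn offset [  2.3 137.2   2.8]
mn offset [ 3.4 -2.8 -0.1]
xaxis err deg 0.43 z [ 0.022  0.005 -1.   ]
```

Request:
{"api": "arm_command", "payload": {"deltas": [{"fingers": 0,"offset": [0,0,2.5],"dr": [0,0,0]},{"fingers": 0,"offset": [0,0,2],"dr": [0,0,0]}]}}

```text
clock: 8.88
tool_pos: [0.4742, 0.0736, 0.1067]
eef_rot: [0.008, 0.47, 0.883, 0.007]
force: [0.3, 0.5, -0.8]
opening: 0.0005
```

```bash
python3 -c "from h import *;rep()"
```

```text
t 8.88 tub e,n mm [  3.5 -67. ] tip z 92.7 open 0.0005167125496784144 F [ 0.3  0.5 -0.8]
pe offset [-92.   66.3   2.1]
me offset [98.  67.8  0.6]
pn offset [  2.5 137.    2.8]
mn offset [ 3.5 -2.9 -0.1]
xaxis err deg 0.43 z [ 0.021  0.005 -1.   ]
```

That one snapped too. I'll lift well up, then move back clear along the path I came in by (tool +x, over the carton).

Request:
{"api": "arm_command", "payload": {"deltas": [{"fingers": 0,"offset": [0,0,-16],"dr": [0,0,0]},{"fingers": 0,"offset": [0,0,-30],"dr": [0,0,0]},{"fingers": 0,"offset": [0,0,-30],"dr": [0,0,0]},{"fingers": 0,"offset": [0,0,-30],"dr": [0,0,0]},{"fingers": 0,"offset": [30,5,0],"dr": [0,0,0]},{"fingers": 0,"offset": [35,5,0],"dr": [0,0,0]},{"fingers": 0,"offset": [35,5,0],"dr": [0,0,0]},{"fingers": 0,"offset": [35,5,0],"dr": [0,0,0]},{"fingers": 0,"offset": [35,5,0],"dr": [0,0,0]},{"fingers": 0,"offset": [35,5,0],"dr": [0,0,0]},{"fingers": 0,"offset": [35,5,0],"dr": [0,0,0]},{"fingers": 0,"offset": [30,5,0],"dr": [0,0,0]},{"fingers": 0,"offset": [0,0,0],"dr": [0,0,0]},{"fingers": 0,"offset": [0,0,0],"dr": [0,0,0]}]}}

```text
clock: 10.62
tool_pos: [0.3532, 0.3257, 0.2305]
eef_rot: [0.013, 0.472, 0.881, 0.013]
force: [0.9, -0.4, 0.4]
opening: 0.0007
```

```bash
python3 - <<'E'
from h import *
rep()
for n in("scene","top"):
    im=arm.read_camera(n)[:,:,::-1]; cv2.imwrite(f"pics/{n}5f.png",im);a=im[165:285,250:420] if n=="scene" else im[190:320,210:380]
    cv2.imwrite(f"pics/{n}5.png",cv2.resize(a,None,fx=4.6,fy=4.6,interpolation=cv2.INTER_CUBIC))
E
```

```text
t 10.62 tub e,n mm [-273.4  -28.7] tip z 216.5 open 0.0006890441245702015 F [ 0.9 -0.4  0.4]
pe offset [-368.5   27.7    5. ]
me offset [-178.5   28.2    2.9]
pn offset [-273.7   97.9    6.4]
mn offset [-273.3  -42.     1.5]
xaxis err deg 0.14 z [ 0.035  0.01  -0.999]
```

View pics/scene5.png

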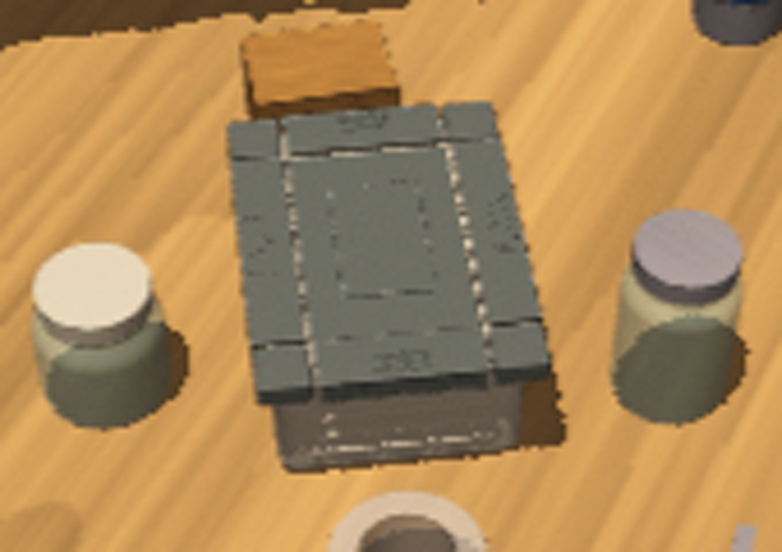

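View pics/top5.png

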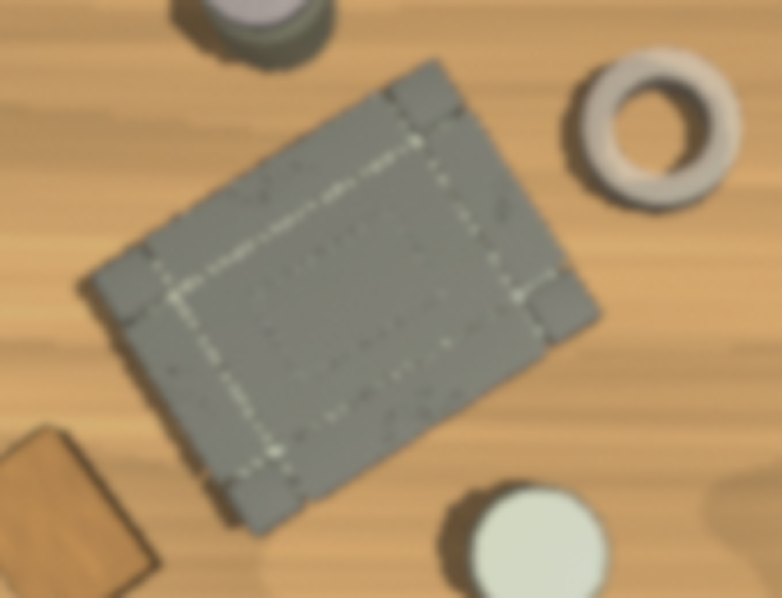

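View pics/scene5f.png

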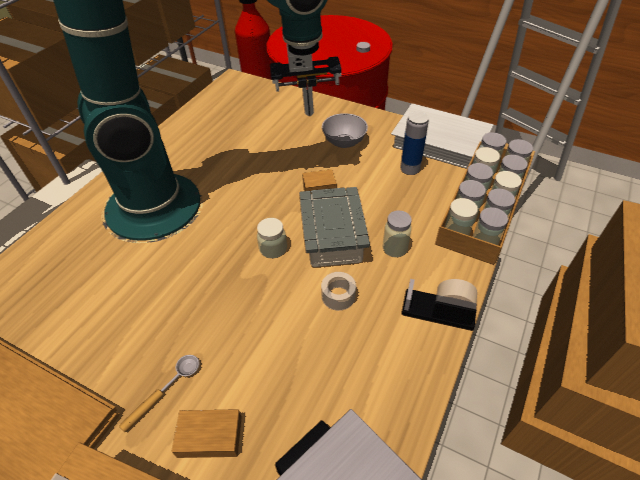

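All four sections are flush. The lid corners are at the same pixels as at the start, e.g. (437,58) and (602,314), the jars, tape and carton haven't moved, and the hand is high and clear. I'll hand in now.

```bash
python3 -c "
from workcell import arm
print(arm.hand_in())"
```

```text
the job is handed in; nothing more can be done
None
```

All four rim sections are pressed shut. I pressed them one at a time with closed fingertips: the short side by the carton, the long side by the tall jar, the short side by the tape, then the long side by the low jar. For each section I measured about 5–10 N on the way down, then roughly zero once the fingertips reached 92.5–93.5 mm, which means the catch snapped over.

The final pictures from both cameras show every section flush with the corners. By eye, the tub's lid corners are at the same pixels as at the start, and the jars, tape roll and carton around it have not moved. The hand is clear, with the fingertips about 0.21 m up. I handed in at about 11 s of the 42 s allowed.

Two small disagreements turned up, neither of which affected the result:
- **Lid size:** it measured 205–215 × 156 mm, against the given 210 × 160 mm. The two cameras agreed to about 2–3 mm.
- **Tool tilt:** the tool had tilted by about 2° by the end.

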